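Fit the cup head to the vortex mixer

TASK

Fit the small rubber cup head, which is parked in the tube rack, to the vortex mixer: stand its square post on the mixer's drive, turn it gently under light pressure until the square drops into the square hole, then press it fully home until its collar is flush on the hub and the sprung drive just gives, and let go. Never lean hard on the drive, and leave the flat platform head and everything else where it stands.

Things in the scene. Friction and masses are not known exactly. Their poses are not given: they have to be found in the camera images.
- cup_mid (a point): The cup head's grip point: a black rubber cup, a plain cylinder 46 mm in diameter and 32 mm tall with a shallow dish in its top, about 0.09 kg. The point is on its axis, halfway up the rubber: 16 mm below the rim, 24 mm above the underside of the collar, 42 mm above the foot of the post. z is up. It starts upright in one of two holes of the rack, turned to any angle.
- post_foot (a point): Centre of the foot of the cup head's steel post, which points down from a steel collar 34 mm in diameter and 8 mm high under the rubber. The post is square, 14 x 14 mm, 18 mm long from the collar's underside, chamfered 1.5 mm at its foot; x and y here are square to its flats. In the rack it hangs 18 mm below the rack's top.
- drive_seat (a point): Centre of the top face of the mixer's drive hub, 115 mm above the bench when not pressed; z up, x and y those of the mixer. The hub: a steel ring 38 mm in diameter, 15 mm proud of the deck, with a square hole 15.4 mm wide, 22 mm deep, mouth chamfered 1.5 mm. It stopped at some odd angle to the mixer, NOT measured: find it by eye or feel. It gives sideways on its rubber mount: 0.6 N per mm, 4 mm.
- mixer: Fixed vortex mixer: dark box 118 mm wide (its y), from x = -102 to +58 mm, deck 100 mm above the bench, sloping control panel at -x. Origin on the bench under the drive axis. The square fits every quarter turn, within about 5 degrees. The hub has 0.08 N m of drag: it holds still while the post is turned on it with up to about 6 N, but turns along under some 12 N or once the post is in.
- drive (a joint): How far the sprung drive (hub and all) is pushed down, m: 0 at rest (up), 0.006 at its hard stop. It starts to give at about 3 N and takes about 1 N more per mm, so about 9 N at the stop; it springs back up by itself. Pushing on it past the stop, or wedging the post, with 30 N in all between head and mixer is too much.
- rack: Fixed blue tube rack, 114 mm (its x) by 250 mm (its y), top 64 mm above the bench, origin on the bench under its centre. The heads stand in two 24 mm holes at x = -28, y = +50 and -50 mm, their collars on its top. Two tubes stand 32 mm above its top at x = +28, y = +100 and -100 mm; there is room to grip the cup head along the rack's x.
- platform: The other head, to be left alone: a flat rubber-topped aluminium disc 76 mm in diameter and 11 mm thick on the same kind of collar and square post, parked in the rack's other hole 100 mm from the cup head. Its origin is at the foot of its post, 18 mm below the rack's top.
- pot: White specimen pot with a lid, 52 mm in diameter, 62 mm tall, standing on the bench behind the work; origin under its base. To be left alone.
- flask: Small bottle with a red cap, 60 mm in diameter, 130 mm tall, standing behind the work; origin under its base. To be left alone.

How it is judged (in metres and radians):
On the way, in this order (a step that is already met when the one before it is completed fails the run):
1. the cup head is lifted out of the rack (z of cup_mid in the frame of rack above 0.112 m and angle between cup_mid's own z axis and vertical below 0.25 rad), for 0.1 s.
2. the cup head is pressed fully home: post through the hub, collar on the hub, and the sprung drive gives at least half a millimetre (z of cup_mid in the frame of drive_seat below 0.0255 m and horizontal distance between cup_mid and drive_seat below 0.003 m and value of joint drive above 0.0005 m), for 0.1 s.
At the end, for the whole second after the job is handed in: The cup head stands released and at rest on the mixer with its post through the hub and its collar flush on it (cup mid-point 21 to 26 mm above the hub's top, within 3 mm of the drive axis, upright within 0.06 rad), and the drive has sprung back up (within 1 mm) (z of cup_mid in the frame of drive_seat between 0.021 and 0.026 m and horizontal distance between cup_mid and drive_seat below 0.003 m and angle between the z axis of cup_mid and the z axis of drive_seat, either way round below 0.06 rad and value of joint drive below 0.001 m and linear speed of cup below 0.01 m/s and contact force between the fingers and cup below 0.1 N); the robot touches nothing.
It fails at once if the cup head is forced on the mixer (more than 30 N between them) (contact force between cup and mixer above 30 N).
It fails at once if the platform head is disturbed (moved more than 10 mm) (distance of platform from where it was at the start of the episode above 0.01 m).
It fails at once if the pot or the flask is moved more than 15 mm (distance of any of pot, flask from where it was at the start of the episode above 0.015 m).
It also fails if it takes over 72 s, if anything falls off the work surface, if the arm or the gripper's body presses on something with over 40 N, if the wrist force passes 120 N, or if a joint passes its speed limit or range.

ROBOT

A 6-joint arm with a two-finger parallel gripper is mounted at the origin on the work surface. World frame = base frame: x ahead of the robot, y to its left, z up, the work surface at z = 0. Lengths are in mm, angles in degrees, forces in N, time in s.
With the tool pointing down it reaches from about 275 to 725 mm from the base axis. Payload 5.6 kg.
Tool frame: the origin (TCP) lies on the centre line of the jaws, within the pads' length; the fingertips stand 14 mm ahead of it and the grasp point (between the pads) lies 5 mm behind it; z points along the fingers, y is the direction in which the jaws open and shut (so a half turn about z gives the same grasp; the last joint's range is limited). The gripper opens to 85 mm and grips with 20 to 120 N. Pads are 22 mm wide; open, the fingers measure 114 mm over their backs; the gripper's body (76 mm by 85 mm) begins 54 mm behind the grasp point. The pads swing forward as they close: fully open they stand 13 mm farther back than shut.
Start: joints at [-56.86, 14.616, 6.199, 0, -81.583, -16.306], TCP at [159.295, -526.42, 245.283] pointing down, gripper open.
Joint ranges: [-168.99, 168.99], [-69.2, 112.95], [-62.41, 85.93], [-164.36, 98.24], [-168.68, -3.75], [-174.98, 174.98]. Speed limits (degrees/s): [147.25, 147.25, 180, 180, 180, 180].

INTERFACE

Orientations are given as [roll, pitch, yaw] about the fixed x, y, z axes, in that order (R = Rz(yaw) Ry(pitch) Rx(roll)).
In Python, from plant import env gives the robot as it stands. The module is installed in compiled form; this text tells all that it offers. Calls block until the motion is done:
- env.goto(position, orientation): joint-space move of the TCP to a pose.
- env.move_linear(position, speed=150, frame=None): straight line of the TCP; frame=None keeps the orientation; speed is the mean speed in mm/s.
- env.move_j(angles): joint-space move.
- env.set_gripper(opening, squeeze=None): finger opening in mm; squeeze is the grip in N (None keeps the last); returns when the fingers have stopped.
- env.wait(seconds).
- env.ik(position, orientation): joint angles nearest the present ones, or None.
- env.grab_frame(name): name is "scene" or "top" or "wrist"; returns a dict with "color" (384x512x3 uint8, red, green, blue), "fovy" (degrees; the focal length in pixels is half the picture's height over the tangent of half this angle, whatever the lens; pixels are square), "cx", "cy" (the principal point, pixels), "rvec" (rotation vector, rad) and "tvec" (3), from world to camera coordinates, as OpenCV has them. Camera axes: x right, y down, z forward; pixel columns grow to the right and rows downward; lengths in mm; the calibration is good to about 2 mm. A picture is of the moment at which its call begins. There is no depth.
A pose or a line that the arm cannot do raises env.MotionError and nothing moves.
- env.sign_off(): hands the job in, once; it reports no verdict.
Trained networks look in a picture, given as the dict that the camera call returned (one of the last four; its "shot" number tells which), for a name from the list of things; names that differ only in an ending like _2 or _b are one class to them, and where a whole thing is asked for, a point or a joint stands for the part that bears it (a point fixed in the world has none). Each returns a list of dicts, best first, with "confidence" (0 to 1); they miss things now and then, are a little off and sometimes report something else, mostly with a low value. They report only what shows in the picture. A call takes as long as a camera call.
- env.search_frame(name, picture): "rect" ([left, top, right, bottom] in pixels, round what is visible of it).
- env.regions_of(name, picture): "region" (384x512 bool, what is visible of it) and "rect" ([left, top, right, bottom] in pixels, round what is visible of it).
Readings, each from a call of its own:
- env.read_t(): time.
- env.read_joint_pos(): joint angles.
- env.read_dq(): joint speeds.
- env.read_effort(): joint torques, N m.
- env.read_tool_pos(): TCP position.
- env.read_orientation(): TCP orientation.
- env.read_ft_force(): force on the tool from outside, world axes, zero at the start.
- env.read_moment(): the same for the moment, N m.
- env.read_opening(): finger opening in mm.
Only numpy, scipy, OpenCV 4.12 (cv2) and the standard library are available. Lean on these libraries where they do the work, as an engineer would, in place of code of your own. Each camera call takes 0.05 s, during which the arm holds its last target.

## Working session

There is one attempt and no reset: what is moved stays moved. The work goes in short steps, each a Python script; the robot and the scene stay as the last script left them, time stands still between calls to the robot, and variables do not carry over. Pictures are saved under pics/ and viewed, and the job is handed in when it is done.

```bash
mkdir -p pics
cat > h.py <<'E'
import numpy as np, cv2
from plant import env
def save(f,n,crop=None,scale=1):
    im=f["color"][:,:,::-1]
    if crop: im=im[crop[1]:crop[3],crop[0]:crop[2]]
    im=cv2.resize(im,None,fx=scale,fy=scale,interpolation=cv2.INTER_CUBIC)
    cv2.imwrite("pics/"+n,im)
def K(f):
    fl=192/np.tan(np.radians(f["fovy"])/2)
    return np.array([[fl,0,f["cx"]],[0,fl,f["cy"]],[0,0,1.]])
def onz(f,uv,z):
    R,_=cv2.Rodrigues(np.array(f["rvec"],float)); t=np.array(f["tvec"],float).reshape(3)
    d=R.T@np.linalg.solve(K(f),np.array([uv[0],uv[1],1.])); c=-R.T@t
    return c+d*(z-c[2])/d[2]
def proj(f,P):
    p,_=cv2.projectPoints(np.array(P,float).reshape(-1,1,3),np.array(f["rvec"],float),np.array(f["tvec"],float),K(f),None)
    return p.reshape(-1,2)
E
python3 - <<'E'
from h import *
for n in("scene","top","wrist"):
    f=env.grab_frame(n); save(f,n+"0.png",scale=1.5)
    R,_=cv2.Rodrigues(np.array(f["rvec"],float)); print(n,f["fovy"],f["cx"],f["cy"],-R.T@np.array(f["tvec"]).reshape(3),R[2])
    for o in("cup_mid","mixer","rack","platform","drive_seat","pot","flask"):
        r=env.search_frame(o,f)
        print(o,[(np.round(x["rect"]),round(x["confidence"],2)) for x in r[:2]])
print(env.read_t(),env.read_ft_force(),env.read_orientation())
E
```

```text
scene 51.70409769833315 249.24027550152678 190.99884479132658 [ 894.14131359 -452.23004184  795.7852325 ] [-0.29362645  0.51972603 -0.80228945]
cup_mid [(array([222.,  98., 241., 117.]), 0.71)]
mixer [(array([100., 230., 197., 321.]), 0.66), (array([142., 255., 162., 276.]), 0.39)]
rack [(array([187.,  92., 274., 184.]), 0.78)]
platform [(array([199., 124., 228., 147.]), 0.9)]
drive_seat [(array([139., 256., 163., 277.]), 0.83)]
pot [(array([238., 273., 263., 307.]), 0.6)]
flask [(array([264., 205., 295., 251.]), 0.68)]
top 55.717706105241284 256.05986410360526 193.14847284804128 [485.96085116  33.16614529 803.43265885] [ 0.16172025 -0.01753327 -0.98668087]
cup_mid [(array([135., 254., 162., 280.]), 0.78)]
mixer [(array([347., 188., 426., 271.]), 0.77), (array([387., 207., 405., 225.]), 0.48)]
rack [(array([116., 219., 240., 285.]), 0.68)]
platform [(array([179., 250., 222., 290.]), 0.89)]
drive_seat [(array([387., 209., 407., 224.]), 0.54)]
pot [(array([334., 128., 362., 158.]), 0.56)]
flask [(array([264., 122., 296., 158.]), 0.68)]
wrist 71.21674850319037 256.5835873875276 194.27943688582963 [  90.79400965 -546.64227613  374.62208484] [ 0.26667921  0.08029284 -0.96043493]
cup_mid []
mixer []
rack []
platform []
drive_seat []
pot []
flask []
1.2 [-0.13451068  0.01478261  0.61566416] [ 1.79999311e+02  1.49850865e-03 -1.63165679e+02]
```

View pics/scene0.png

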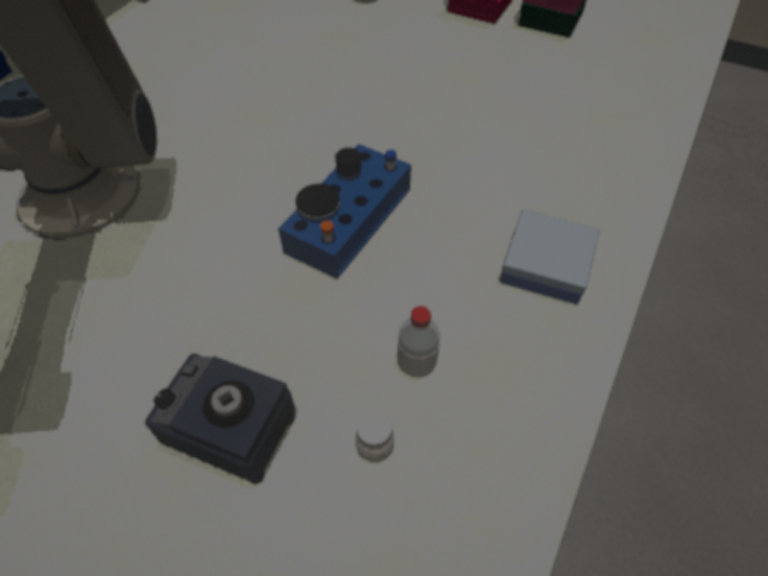

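View pics/top0.png

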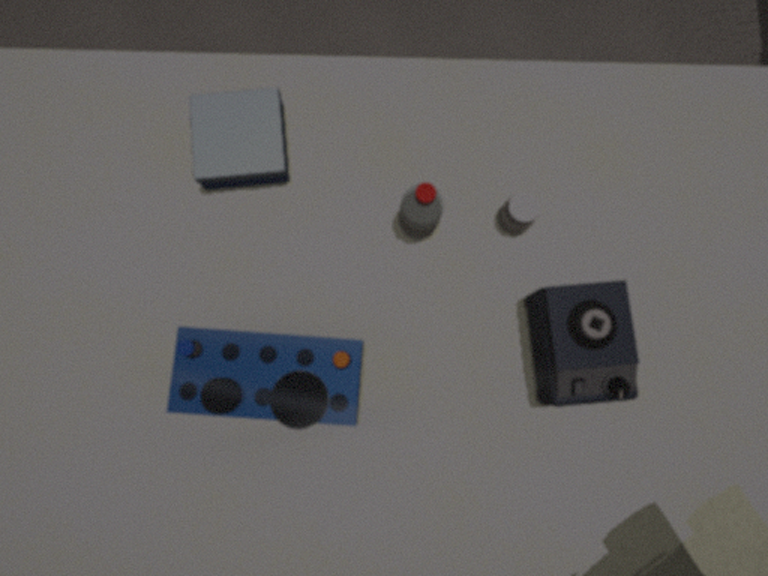

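View pics/wrist0.png

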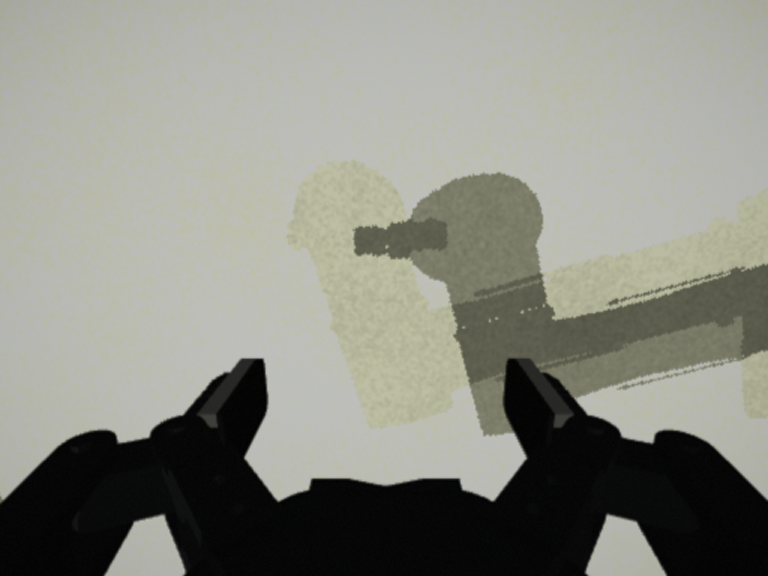

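Run:
```python
from h import *
T=env.grab_frame("top"); S=env.grab_frame("scene")
def reg(n,f):
    r=env.regions_of(n,f)
    return r[0]["region"] if r else None
for f,nm in((T,"top"),(S,"scene")):
    for n,z in(("drive_seat",115),("platform",83),("cup_mid",104),("rack",64)):
        m=reg(n,f)
        if m is None: print(nm,n,None); continue
        v,u=np.nonzero(m); print(nm,n,m.sum(),(u.mean(),v.mean()),np.round(onz(f,(u.mean(),v.mean()),z),1), np.round(cv2.minAreaRect(np.c_[u,v].astype(np.float32)),1) if 0 else '')
# rack corners in the top picture (pix/1.5) at z=64
for uv in((178,328),(363,341),(357,425),(168,411)): print(np.round(onz(T,(uv[0]/1.5,uv[1]/1.5),64),1))
print("mixer top corners")
for uv in((545,289),(626,281),(637,362)): print(np.round(onz(T,(uv[0]/1.5,uv[1]/1.5),100),1))
print("hub",onz(T,(597/1.5,323/1.5),115),onz(S,(228/1.5,399/1.5),115))
print("cup",onz(T,(221/1.5,395/1.5),104),onz(S,(349/1.5,155/1.5),104))
save(T,"topz.png",(335,180,435,280),6); save(S,"scenez.png",(90,220,200,320),6)
save(T,"topr.png",(105,210,245,290),5)
print(env.read_t())
```

```text
top drive_seat 350 (np.float64(396.2542857142857), np.float64(216.18)) [ 558.3 -248.2  115. ] 
top platform 1263 (np.float64(199.3428345209818), np.float64(266.3776722090261)) [458.4 128.6  83. ] 
top cup_mid 531 (np.float64(147.60828625235405), np.float64(264.1619585687382)) [462.1 222.9 104. ] 
top rack 5575 (np.float64(176.0860986547085), np.float64(246.78385650224214)) [495.6 179.1  64. ] 
scene drive_seat 321 (np.float64(151.4735202492212), np.float64(266.4454828660436)) [ 565.1 -252.3  115. ] 
scene platform 570 (np.float64(211.50877192982455), np.float64(133.39298245614034)) [463.5 125.2  83. ] 
scene cup_mid 333 (np.float64(231.66066066066065), np.float64(107.27027027027027)) [473.3 212.7 104. ] 
scene rack 3693 (np.float64(232.34930950446793), np.float64(141.80151638234497)) [514.8 139.3  64. ] 
[550.4 297.5  64. ]
[536.4  47.7  64. ]
[425.6  53.5  64. ]
[440.8 302.6  64. ]
mixer top corners
[ 605.6 -191.2  100. ]
[ 618.  -299.4  100. ]
[ 511.8 -307.4  100. ]
hub [ 560.02071815 -251.68015554  115.        ] [ 565.38679967 -251.12806381  115.        ]
cup [463.62348662 223.54964323 104.        ] [468.15978819 227.14135124 104.        ]
1.7
```

View pics/topr.png

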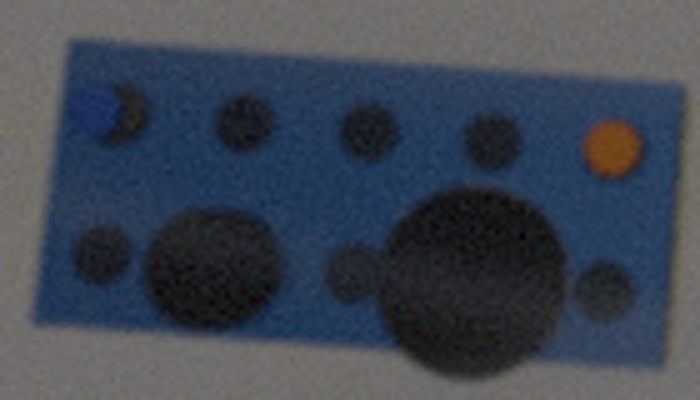

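View pics/topz.png

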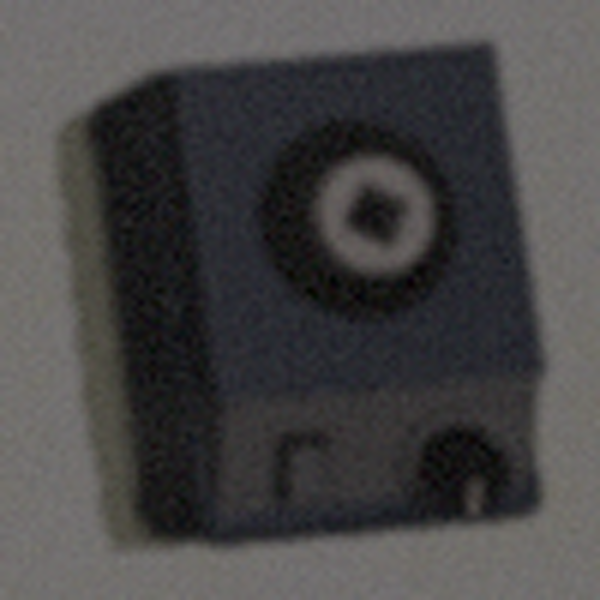

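Run:
```python
from h import *
env.goto([562,-251,215],[180,0,-93.2])
f=env.grab_frame("wrist"); save(f,"wh.png",scale=1.5); np.save("wh.npy",f,allow_pickle=True)
print(env.read_tool_pos(),env.read_joint_pos(),proj(f,[[562,-251,115]]),env.read_t())
r=env.regions_of("drive_seat",f); print([(x["rect"],x["confidence"]) for x in r])
env.goto([464,225,220],[180,0,-93.2])
f=env.grab_frame("wrist"); save(f,"wc.png",scale=1.5); np.save("wc.npy",f,allow_pickle=True)
print(env.read_tool_pos(),env.read_joint_pos(),proj(f,[[464,225,120]]),env.read_t())
r=env.regions_of("cup_mid",f); print([(x["rect"],x["confidence"]) for x in r])
print(env.read_ft_force(),env.read_t())
```

```text
[ 561.44987931 -252.04101354  215.25613499] [-9.63827647e+00  2.26136887e+01  1.32011395e+01  1.35504419e-02
 -8.05716352e+01  6.33010267e+00] [[255.29426314 199.6232272 ]] 3.5333
[([236.3, 179.0, 279.0, 219.7], 0.63)]
[464.44605638 224.30332501 219.9420499 ] [ 4.32024087e+01  1.12736763e+01 -1.82475413e+00  7.74055559e-03
 -7.69122743e+01 -4.64769019e+01] [[256.25912013 199.295189  ]] 5.4
[([232.8, 167.8, 284.7, 218.3], 0.92)]
[ 0.33853286  0.05101015 -0.03139828] 5.45
```

View pics/wh.png

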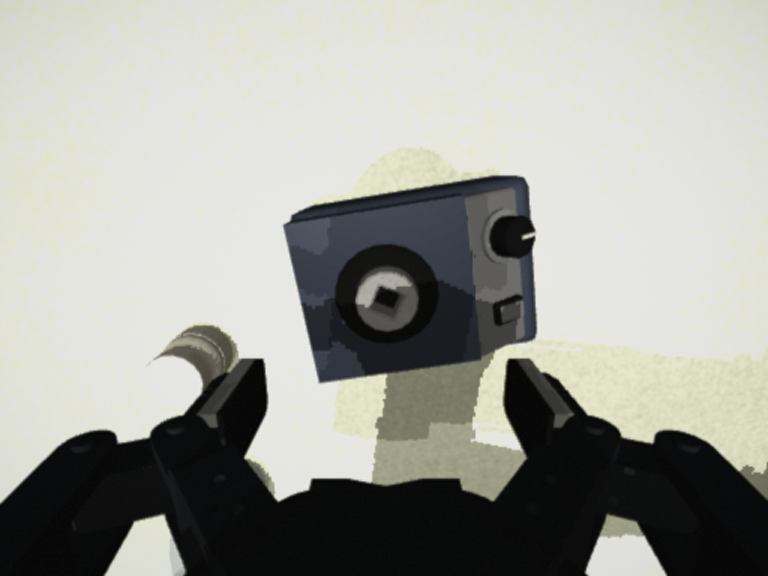

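View pics/wc.png

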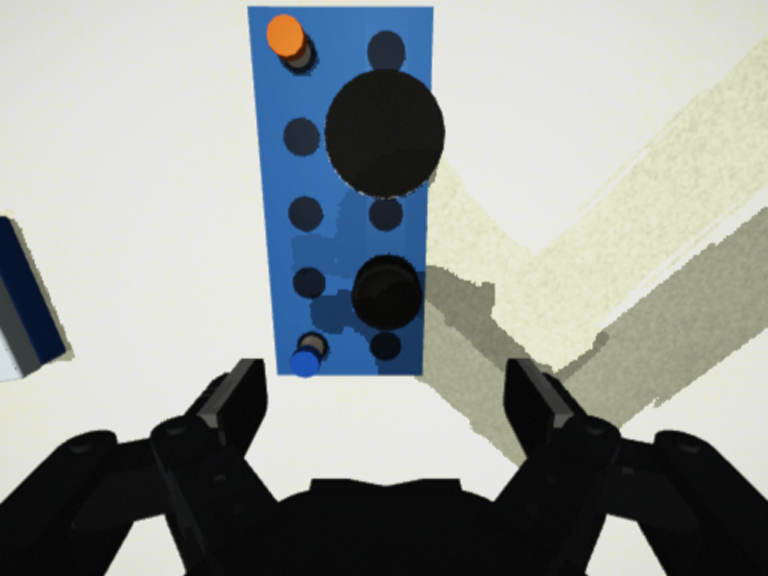

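Run:
```python
from h import *
a=np.load("wh.npy",allow_pickle=True).item();b=np.load("wc.npy",allow_pickle=True).item()
A=cv2.resize(a["color"][165:237,220:292,::-1],(560,560),interpolation=cv2.INTER_CUBIC)
B=cv2.resize(b["color"][160:232,222:294,::-1],(560,560),interpolation=cv2.INTER_CUBIC)
B=np.clip(B.astype(float)*2.5,0,255).astype(np.uint8)
A=cv2.resize(A,(400,400));B=cv2.resize(B,(400,400))
cv2.imwrite("pics/z.png",np.hstack([A,B]))
```

```text
(no output)
```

View pics/z.png

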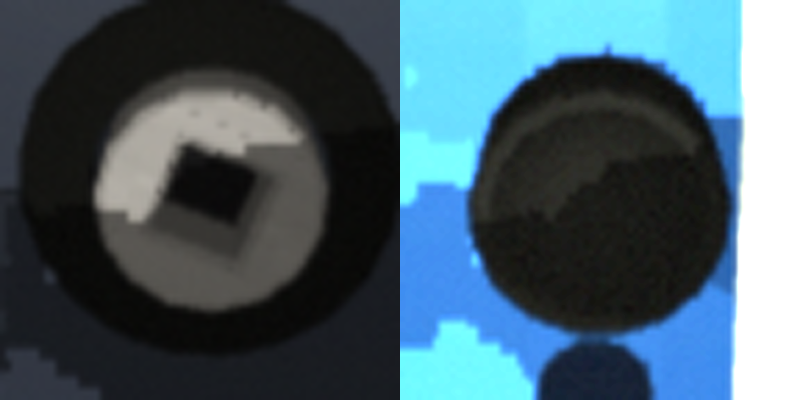

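Run:
```python
from h import *
from scipy.optimize import least_squares
a=np.load("wh.npy",allow_pickle=True).item();b=np.load("wc.npy",allow_pickle=True).item()
t=np.linspace(0,2*np.pi,180)
def fit(f,z,r,l,rr,bot,x0):
    def res(p):
        q=proj(f,np.c_[p[0]+r*np.cos(t),p[1]+r*np.sin(t),np.full_like(t,z)])
        return [q[:,0].min()-l,q[:,0].max()-rr,q[:,1].max()-bot]
    s=least_squares(res,x0); return s.x,s.fun
s=400/72
print("hub",fit(a,115,19,220+97/s,220+327/s,165+312/s,[561,-251]))
# threshold extents for the cup
g=b["color"].max(axis=2); m=(b["color"][:,:,2]<75).astype(np.uint8)
n,lab,st,c=cv2.connectedComponentsWithStats(m); k=lab[190,256]; print(st[k],c[k])
print("cup",fit(b,104,23,222+70/s,222+328/s,160+333/s,[464,225]))
for p in((150,230),(235,270),(272,175),(185,143)): print(onz(a,(220+p[0]/s,165+p[1]/s),115)[:2])
P=[onz(a,(220+p[0]/s,165+p[1]/s),100)[:2] for p in((190,147),(258,170),(238,225),(168,197))]
for i in range(4):
    d=P[(i+1)%4]-P[i]; print(np.degrees(np.arctan2(d[1],d[0]))%90,np.hypot(*d))
# hole positions of rack for a yaw/position check (z=64), px/1.5
for p in((386,46),(386,214),(386,346),(302,137),(305,213),(309,283)): print(np.round(onz(b,(p[0]/1.5,p[1]/1.5),64),1))
print("TCP",env.read_tool_pos(),env.read_orientation())
```

```text
hub (array([ 559.53089925, -249.11457736]), array([-0.44393598,  0.44375779,  0.02140004]))
[ 234  170   49   71 2307] [257.97659298 200.14607716]
cup (array([462.69886639, 228.28420322]), array([-0.83910377,  0.83879293,  0.04611872]))
[ 569.86300729 -245.03550528]
[ 556.42278671 -237.31877663]
[ 549.63090249 -253.20615579]
[ 563.27711963 -259.35340399]
67.29499802497892 12.333053935734029
67.96633935082122 10.480515087017045
63.851298205994745 13.109476848920874
63.576295278912866 9.71278955471722
[454.4  76.5  64. ]
[460.3 180.3  64. ]
[466.  280.3  64. ]
[513.2 126.7  64. ]
[516.8 176.4  64. ]
[519.6 226.9  64. ]
TCP [464.44381644 224.30588624 219.93911578] [ 1.79998103e+02 -9.71655281e-03 -9.32764007e+01]
```

Run:
```python
from h import *
env.set_gripper(72,40)
env.goto([462.7,228.6,140],[180,0,-93.3])
p=env.read_tool_pos(); print(p)
c=np.array([462.7,228.6,140])-p; c[2]=0
env.move_linear([462.7+c[0],228.6+c[1],86],120)
print(env.read_tool_pos(),env.read_ft_force())
env.set_gripper(30,40)
print(env.read_opening(),env.read_ft_force(),env.read_tool_pos(),env.read_t())
env.move_linear([462.7+c[0],228.6+c[1],105],60)
f=env.read_ft_force();print(f,env.read_opening())
env.move_linear([462.7+c[0],228.6+c[1],220],150)
f=env.grab_frame("wrist"); save(f,"wg.png",scale=1.5); np.save("wg.npy",f,allow_pickle=True)
s=env.grab_frame("scene"); save(s,"sg.png",(170,20,290,130),6);np.save("sg.npy",s,allow_pickle=True)
print(env.read_opening(),env.read_ft_force(),env.read_moment(),env.read_tool_pos(),env.read_t())
```

```text
[463.02956539 228.33606913 140.51836852]
[463.43852298 229.49341301  87.60119989] [-0.53457804  0.92149122  0.96466451]
45.17265392861476 [-1.43808682  0.37076051  6.23917228] [463.14692263 229.41137723  87.44768737] 7.1167
[ 1.12429498 -0.75544577 -0.722968  ] 44.736106463970906
45.133364394534105 [ 0.18082838  0.05545025 -1.51541128] [-0.00914427 -0.00071278  0.00837519] [461.79911735 228.49308272 218.66897191] 8.6
```

View pics/wg.png

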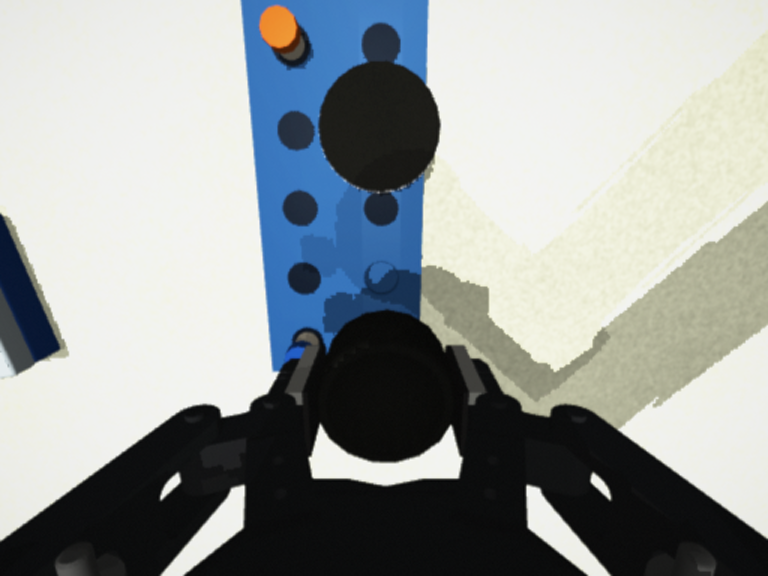

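View pics/sg.png

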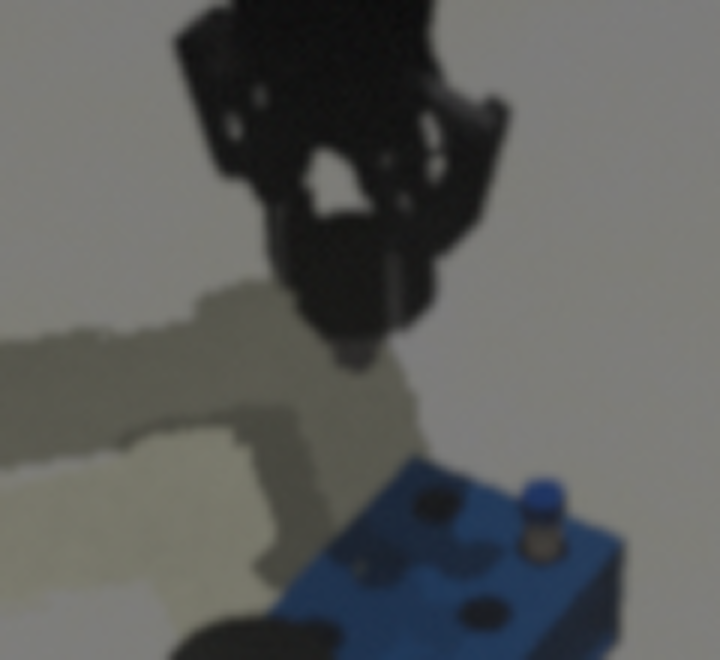

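Run:
```python
from h import *
from scipy.optimize import least_squares
f=np.load("wg.npy",allow_pickle=True).item()
t=np.linspace(0,2*np.pi,180)
im=f["color"][195:315,200:320]
B=np.clip(cv2.resize(im[:,:,::-1],(720,600)[::1] if 0 else (600,600),interpolation=cv2.INTER_CUBIC).astype(float)*3,0,255).astype(np.uint8)
p=np.array([461.8,228.5])
for d in [(0,0)]:
    q=(proj(f,np.c_[p[0]+23*np.cos(t),p[1]+23*np.sin(t),np.full_like(t,235.2)])-[200,195])*5
    cv2.polylines(B,[q.astype(int)],True,(0,0,255),1)
cv2.imwrite("pics/gz.png",B)
```

```text
(no output)
```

View pics/gz.png

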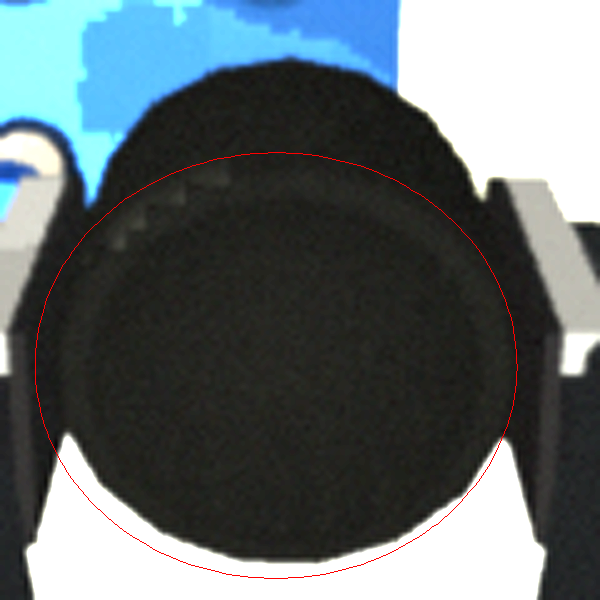

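Run:
```python
from h import *
from scipy.optimize import least_squares
f=np.load("wg.npy",allow_pickle=True).item()
pts=np.array([(68,432),(105,488),(165,532),(245,560),(310,561),(395,540),(465,492),(503,437)])/5+[200,195]
for zfix in (None,231,235.2):
    def res(p):
        z=p[2] if zfix is None else zfix
        w=np.array([onz(f,u,z)[:2] for u in pts])
        return np.hypot(w[:,0]-p[0],w[:,1]-p[1])-23
    s=least_squares(res,[462,228.5,235]); print(s.x,np.round(s.fun,2))
```

```text
[460.73307956 228.75461449 232.67404747] [-0.    0.06 -0.09  0.06 -0.09  0.05  0.08 -0.07]
[460.81269607 230.19834416 235.        ] [ 0.19  0.14 -0.11 -0.02 -0.18  0.02  0.15  0.12]
[460.61305623 226.57613118 235.        ] [-0.28 -0.04 -0.05  0.18  0.04  0.11 -0.03 -0.34]
```

```bash
cat >> h.py <<'E'
X,Y=560.6,-248.7
def F(n=4):
    a=[]
    for _ in range(n):
        a.append(env.read_ft_force()); env.wait(0.02)
    return np.mean(a,axis=0)
E
python3 - <<'E'
from h import *
env.goto([X,Y,210],[180,0,-93.3]); 
p=env.read_tool_pos(); c=np.array([X,Y,210])-p; print(p)
cx,cy=c[0],c[1]
env.move_linear([X+cx,Y+cy,162],100); env.wait(.2)
p=env.read_tool_pos(); b=F(); print(p,b,env.read_t())
z=162.
while z>153:
    z-=1 if z>158 else .5
    env.move_linear([X+cx,Y+cy,z],20)
    f=F(3)-b; p=env.read_tool_pos(); print(z,np.round(p,2),np.round(f,2))
    if f[2]>3.2: break
np.save("base.npy",np.r_[b,cx,cy,z]); print(env.read_t(),env.read_moment())
s=env.grab_frame("scene"); save(s,"s2.png",(90,180,210,290),6)
E
```

```text
[ 560.96973963 -247.67386216  210.11410556]
[ 560.6770405  -249.79667969  162.8872536 ] [-0.47891525 -0.14687745 -1.02178936] 11.275
161.0 [ 560.2  -249.75  160.97] [ 0.64 -0.23 -0.09]
160.0 [ 560.2  -249.72  159.94] [ 0.46 -0.15 -0.33]
159.0 [ 560.22 -249.73  158.95] [ 0.33  0.2  -0.26]
158.0 [ 560.2  -249.7   157.97] [0.94 0.22 0.11]
157.5 [ 560.21 -249.71  157.5 ] [0.29 0.36 0.11]
157.0 [ 560.23 -249.71  157.01] [ 0.37 -0.61  0.27]
156.5 [ 560.24 -249.71  156.5 ] [0.8  0.41 0.  ]
156.0 [ 560.27 -249.76  156.09] [0.52 0.44 0.31]
155.5 [ 560.34 -249.77  155.69] [0.54 0.71 1.12]
155.0 [ 560.39 -249.79  155.26] [0.22 0.59 2.55]
154.5 [ 560.38 -249.79  154.75] [0.39 0.71 3.55]
14.575 [ 0.06973643 -0.01148536 -0.00715771]
```

View pics/s2.png

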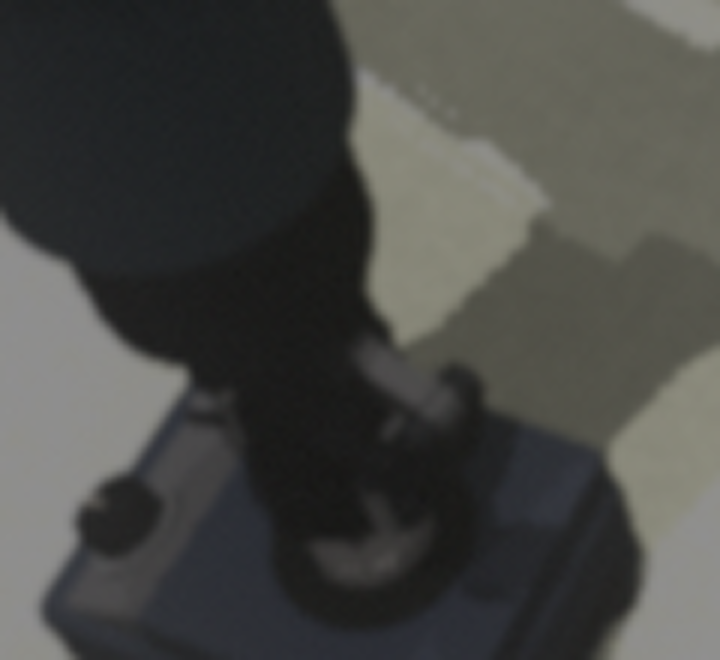

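Run:
```python
from h import *
b=np.load("base.npy")[:3]; x,y,z=560.5,-249.0,154.4
yaw=-93.3; fmax=0
for i in range(24):
    yaw+=4
    try: env.move_linear([x,y,z],30,[180,0,yaw])
    except Exception as e:
        print(repr(e)); break
    f=F(3)-b; p=env.read_tool_pos(); print(round(yaw,1),np.round(p,2),np.round(f,2),np.round(env.read_moment()[2],3),round(env.read_orientation()[2],1),round(env.read_t(),2))
    fmax=max(fmax,f[2])
    if f[2]<1.2: break
    if f[2]>5.5: z+=.4
    elif f[2]<3.0 and z>153.5: z-=.2
```

```text
-89.3 [ 560.58 -249.08  154.52] [ 0.48 -0.26  4.07] -0.041 -89.4 14.93
-85.3 [ 560.56 -249.03  154.48] [ 0.66 -0.17  3.48] 0.044 -85.5 15.22
-81.3 [ 560.56 -249.02  154.47] [0.85 0.67 4.24] 0.013 -81.5 15.53
-77.3 [ 560.52 -249.01  154.43] [0.56 0.12 4.46] 0.064 -77.5 15.82
-73.3 [ 560.51 -249.02  154.44] [0.48 0.35 4.11] 0.017 -73.5 16.12
-69.3 [ 560.5  -248.99  154.41] [0.26 0.65 4.63] -0.012 -69.5 16.43
-65.3 [ 560.49 -249.01  154.4 ] [0.74 0.24 4.57] 0.014 -65.5 16.73
-61.3 [ 560.48 -249.    154.4 ] [ 0.74 -0.1   3.87] 0.003 -61.5 17.02
-57.3 [ 560.5  -249.    154.38] [ 0.75 -0.01  4.32] 0.031 -57.5 17.32
-53.3 [ 560.47 -249.    154.38] [ 0.12 -0.04  4.23] 0.035 -53.5 17.62
-49.3 [ 560.5  -248.99  154.37] [0.36 0.62 3.79] 0.024 -49.5 17.93
-45.3 [ 560.47 -248.98  154.37] [ 0.5 -0.6  4. ] 0.036 -45.5 18.23
-41.3 [ 560.48 -249.    154.38] [ 0.69 -0.26  3.53] 0.032 -41.5 18.52
-37.3 [ 560.32 -248.92  154.05] [ 1.17 -0.6   2.16] 0.012 -37.5 18.82
-33.3 [ 560.26 -248.85  153.71] [ 0.44 -0.24  0.4 ] -0.003 -33.5 19.12
```

Run:
```python
from h import *
b=np.load("base.npy")[:3]; x,y,z=560.5,-249.0,154.4
yaw=-32.3
while z>136.4:
    z-=1
    env.move_linear([x,y,z],20,[180,0,yaw])
    f=F(3)-b; p=env.read_tool_pos(); print(round(z,1),yaw,np.round(p,2),np.round(f,2),np.round(env.read_moment(),3),round(env.read_t(),2))
    if f[2]>4.5 or np.hypot(f[0],f[1])>6: break
```

```text
153.4 -32.3 [ 560.33 -248.9   153.13] [ 0.66  0.06 -0.34] [-0.04  -0.044 -0.054] 19.43
152.4 -32.3 [ 560.47 -248.95  152.37] [ 0.36 -0.25 -0.24] [-0.047 -0.033  0.014] 19.73
151.4 -32.3 [ 560.54 -249.03  151.47] [ 0.46 -0.23  1.18] [-0.044  0.048  0.086] 20.02
150.4 -32.3 [ 560.54 -249.03  150.47] [ 0.38 -0.34  1.9 ] [-0.054  0.025  0.048] 20.32
149.4 -32.3 [ 560.55 -249.    149.41] [-0.13 -0.21  2.33] [-0.03   0.003 -0.02 ] 20.62
148.4 -32.3 [ 560.6  -249.07  148.57] [ 0.21 -0.08  3.11] [-0.081  0.067  0.037] 20.93
147.4 -32.3 [ 560.54 -249.02  147.48] [-0.17 -0.14  3.82] [-0.026  0.052  0.028] 21.23
146.4 -32.3 [ 560.54 -249.03  146.43] [ 0.53 -0.01  3.93] [-0.033  0.049  0.049] 21.52
145.4 -32.3 [ 560.55 -249.01  145.45] [ 0.39 -0.06  4.72] [-0.086  0.073  0.103] 21.82
```

Run:
```python
from h import *
b=np.load("base.npy")[:3]; x,y,z=560.5,-249.0,145.4
def go(x,y,z,yaw):
    env.move_linear([x,y,z],20,[180,0,yaw])
    f=F(4)-b; p=env.read_tool_pos(); print((x,y,z,yaw),np.round(p,2),np.round(f,2),np.round(env.read_moment(),3),round(env.read_opening(),2),round(env.read_t(),2)); return f
for yaw in(-32.3,-30,-28,-31,-34): go(x,y,z,yaw)
s=env.grab_frame("scene"); save(s,"s3.png",(90,180,210,290),6)
```

```text
(560.5, -249.0, 145.4, -32.3) [ 560.51 -249.01  145.4 ] [ 0.24 -0.11  3.76] [0.009 0.043 0.048] 44.54 22.14
(560.5, -249.0, 145.4, -30) [ 560.08 -248.77  144.57] [ 1.03 -0.26 -0.36] [-0.165  0.007 -0.022] 44.87 22.46
(560.5, -249.0, 145.4, -28) [ 560.35 -248.9   145.16] [ 0.08 -0.01 -0.43] [-0.052 -0.01   0.012] 44.64 22.77
(560.5, -249.0, 145.4, -31) [ 560.41 -248.96  145.27] [ 0.47 -0.27 -0.98] [-0.048  0.021  0.007] 44.97 23.09
(560.5, -249.0, 145.4, -34) [ 560.44 -248.95  145.28] [ 0.79 -0.02 -0.65] [-0.045  0.041  0.066] 44.79 23.41
```

View pics/s3.png

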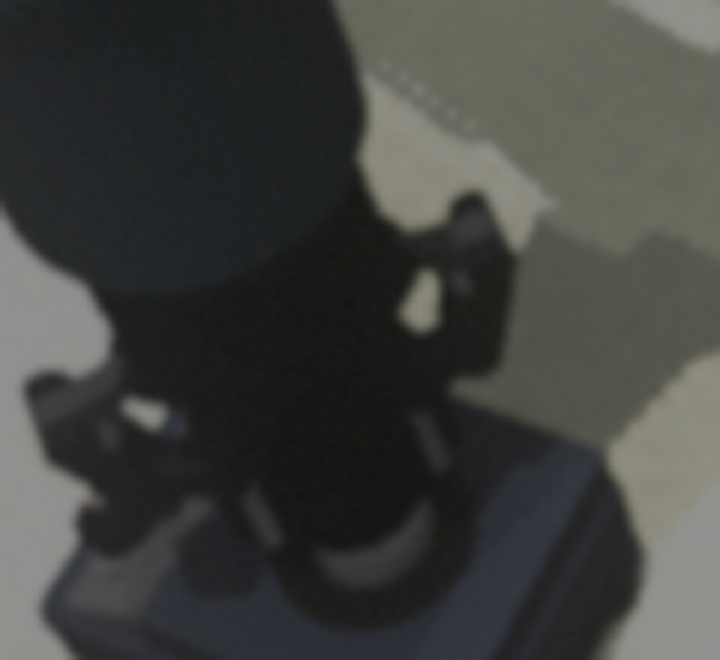

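Run:
```python
from h import *
b=np.load("base.npy")[:3]; x,y,z=560.5,-249.0,145.4
def go(x,y,z,yaw):
    env.move_linear([x,y,z],20,[180,0,yaw])
    f=F(3)-b; p=env.read_tool_pos(); print((x,y,round(z,1),yaw),np.round(p,2),np.round(f,2),np.round(env.read_moment(),3),round(env.read_t(),2)); return f
i=0
while z>136.8:
    z-=1; i+=1
    f=go(x,y,z,-30 if i%2 else -32.5)
    if f[2]>5.5 : break
```

```text
(560.5, -249.0, 144.4, -30) [ 560.54 -249.    144.51] [ 0.34 -0.31  0.04] [ 0.008  0.008 -0.002] 23.76
(560.5, -249.0, 143.4, -32.5) [ 560.48 -249.01  143.43] [ 0.38  0.74 -0.36] [-0.089  0.012  0.012] 24.06
(560.5, -249.0, 142.4, -30) [ 560.5  -248.99  142.43] [ 0.53 -0.14  0.01] [-0.071  0.055  0.055] 24.36
(560.5, -249.0, 141.4, -32.5) [ 560.47 -249.02  141.42] [ 0.59 -0.09 -0.07] [-0.062  0.056 -0.013] 24.66
(560.5, -249.0, 140.4, -30) [ 560.5  -248.99  140.44] [-0.03  0.    0.27] [-0.047 -0.048  0.047] 24.96
(560.5, -249.0, 139.4, -32.5) [ 560.47 -249.01  139.41] [ 0.25 -0.13 -0.32] [-0.083  0.05  -0.023] 25.26
(560.5, -249.0, 138.4, -30) [ 560.55 -249.    138.52] [0.59 0.01 0.69] [-0.007  0.022  0.008] 25.56
(560.5, -249.0, 137.4, -32.5) [ 560.78 -249.17  138.03] [0.55 0.53 3.48] [0.005 0.108 0.023] 25.86
(560.5, -249.0, 136.4, -30) [ 560.77 -249.12  136.9 ] [ 0.44 -0.09  4.26] [0.01  0.071 0.028] 26.16
```

Run:
```python
from h import *
b=np.load("base.npy")[:3]; x,y=560.5,-249.0
env.move_linear([x,y,135.6],20); env.wait(.4)
print(env.read_tool_pos(),F()-b,env.read_t())
env.move_linear([x,y,138.2],20); env.wait(.2); print(env.read_tool_pos(),F()-b)
env.set_gripper(70); print(env.read_opening(),F())
env.move_linear([x,y,230],100); env.wait(.3)
f=env.grab_frame("wrist"); save(f,"we.png",scale=1.5); np.save("we.npy",f,allow_pickle=True)
print(proj(f,[[x,y,155],[x,y,115]])*1.5,env.read_tool_pos(),F(),env.read_t())
env.move_linear([x-120,y+150,260],200)
s=env.grab_frame("scene"); save(s,"s4.png",(80,100,280,310),3); t=env.grab_frame("top"); save(t,"t4.png",(105,100,435,290),2.4);np.save("t4.npy",t,allow_pickle=True)
print(env.read_t())
```

```text
[ 560.55723188 -249.06140583  135.69328605] [0.74292149 0.13066205 5.9251125 ] 26.875
[ 560.385833   -248.94599317  137.97547058] [1.06533511 0.36435117 3.25395712]
69.9626601775831 [0.09906929 0.32381336 0.15804892]
[[384.56334551 310.592869  ]
 [384.54153319 289.91083962]] [ 560.44838596 -248.97258046  229.75963463] [-0.26674836 -0.10173143  0.13054774] 29.3417
30.5667
```

View pics/we.png

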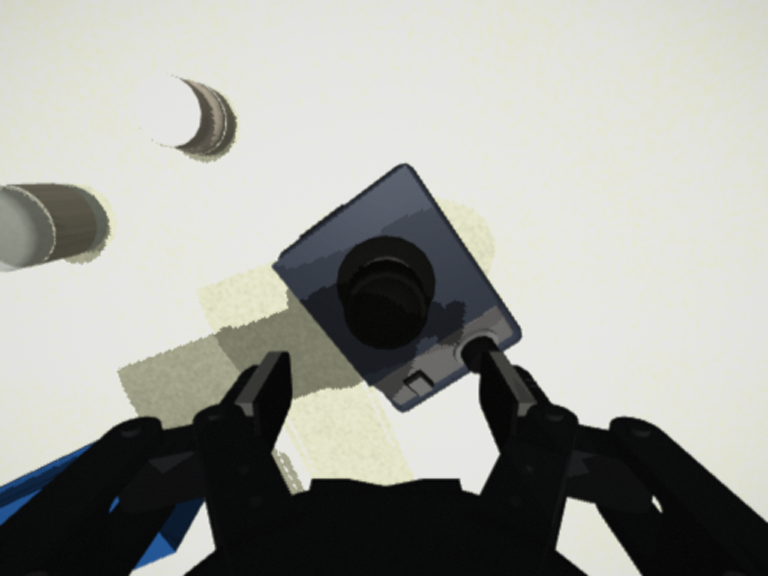

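View pics/s4.png

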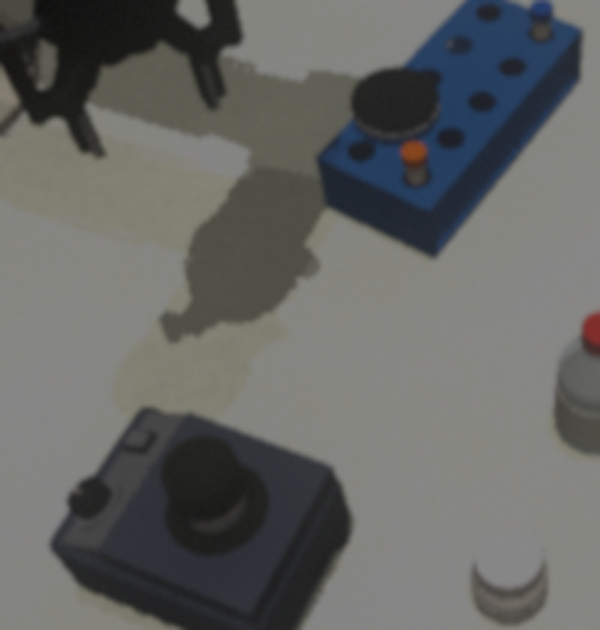

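View pics/t4.png

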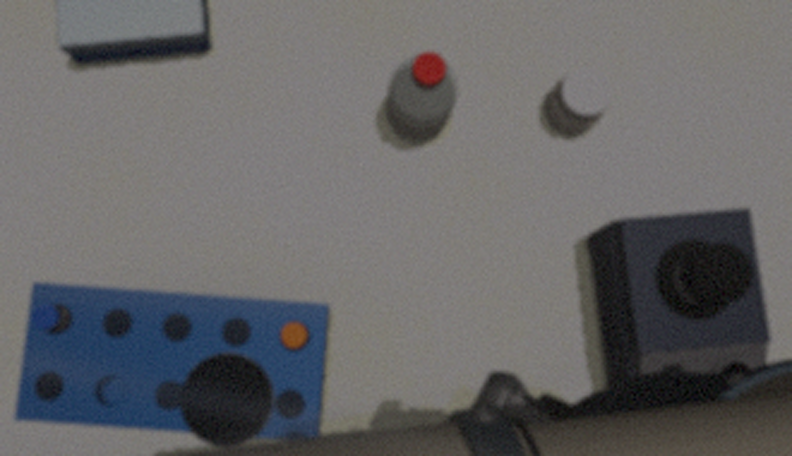

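Run:
```python
from h import *
t=np.linspace(0,2*np.pi,90)
f=np.load("we.npy",allow_pickle=True).item(); s=env.grab_frame("scene")
def ov(g,box,sc):
    B=np.clip(cv2.resize(g["color"][box[1]:box[3],box[0]:box[2],::-1],None,fx=sc,fy=sc,interpolation=cv2.INTER_CUBIC).astype(float)*2.5,0,255).astype(np.uint8)
    for z,r,c in((155,23,(0,0,255)),(123,23,(0,255,0)),(115,19,(255,0,255))):
        q=(proj(g,np.c_[560.5+r*np.cos(t),-249+r*np.sin(t),0*t+z])-[box[0],box[1]])*sc
        cv2.polylines(B,[q.astype(int)],True,c,1)
    return B
cv2.imwrite("pics/ov.png",np.hstack([ov(f,(215,150,300,235),4.7)[:395,:395],ov(s,(120,230,190,300),5.65)[:395,:395]]))
print(env.read_t(),env.read_dq().max() if hasattr(env.read_dq(),'max') else env.read_dq())
```

```text
30.6167 0.07149169669555423
```

View pics/ov.png

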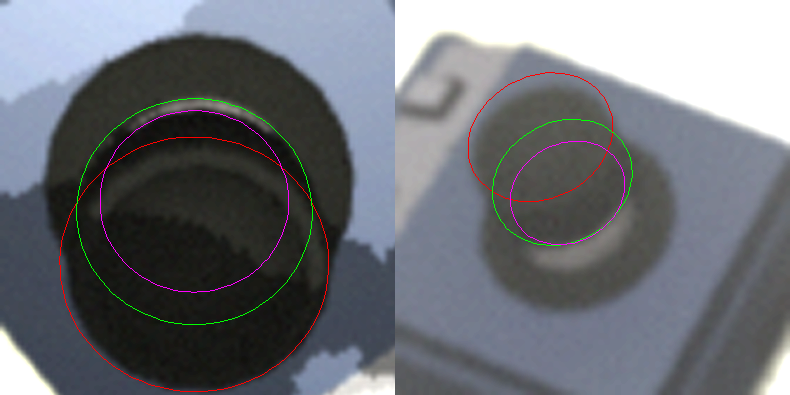

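Run:
```python
from plant import env
env.sign_off(); print(env.read_t())
```

```text
the job is handed in; nothing more can be done
the job is handed in; nothing more can be done
```

The cup head is on the mixer, seated and released, and the job was handed in at about 31 s of the 72 s. No verdict was reported.

**What I did:**
- I gripped the cup along the rack's x with 40 N and lifted it out.
- I stood the post on the hub and turned it about 60° under roughly 4 N until the square dropped in.
- Partway down the force built up to 4.7 N, probably from friction in the hole. I stopped, turned the head a few degrees to free it, and went on with a slight wiggle.
- I then pressed it home and let go. The readings put the drive at about 2.5 mm of give. The highest contact force I read was about 6 N, against the 30 N limit.

**Last checks:**
- The collar met the hub within 0.5 mm of the height I expected, and the tool force was back to zero after release.
- The wrist view shows the rim about where a fully seated head should be, within about 1 mm.
- The platform, pot and flask look unmoved, by eye only; I did not measure them.

**What disagreed:** the scene camera showed the hub about 5 mm off from the wrist and top cameras. It showed the same shift before the cup was fitted, so I put it down to calibration. I could not read the drive's position directly; that it sprang back up is inferred from the zero force and the pictures.

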